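Free the scooter wheel on the balancing stand

TASK

The scooter wheel on the blue balancing stand is locked by the sprung pull-knob plunger whose pin sits in a hole of the index disc. Pull the plunger fully back by its red knob and keep holding it there while the wheel swings round by itself and comes to rest with its heavy side, the yellow mark, at the bottom; do not touch the wheel or the disc and leave the other things on the bench alone. Finish still holding the plunger fully back, so that I can mark the light spot.

Things in the scene. Friction and masses are not known exactly. Their poses are not given: they have to be found in the camera images.
- stand: Wheel balancing stand fixed to the bench: grey base plate 240 x 210 x 12 mm (x, y, z), two blue uprights 10 mm thick at y = -75 mm (210 mm tall, carries the plunger) and +75 mm (165 mm tall), 60 mm wide in x above 70 mm height. Origin: centre of the base's underside. Its y axis runs along the wheel's spindle, 140 mm above the bench; z up; yaw within 0.5 rad.
- knob (a point): Red pull knob: cylinder 30 mm in diameter, 30 mm long, its axis level along the stand's y. This point: its centre, seated at x 0, y -132, z 184 mm of the stand's frame; axes parallel to the stand's. Pulls straight out along the stand's -y. Free above and beside: pinch it from above across its diameter. A fixed 22 mm sleeve joins it to the upright's outer face at y -80 mm.
- plunger (a joint): Travel of the plunger with its knob in m: 0 seated, 0.016 fully back against its stop. A spring pushes it home with 8 N when seated, rising evenly to 16 N when fully back; let go, it snaps home. Fingers on the knob give way 2 to 3 mm under the spring, so the hand travels 18 to 19 mm to reach the stop. The 12 mm pin is clear of the index disc from 0.011 on.
- index_disc: Aluminium disc 116 mm in diameter, 6 mm thick, with twelve black holes 13 mm wide on a 44 mm radius, on the spindle between the -y upright and the wheel and turning with it. Origin on the spindle axis in the wheel's mid-plane; the disc is centred 57 mm from there to the stand's -y side. At the start the pin sits in its uppermost hole.
- wheel: Scooter wheel, black tyre and red rim, 216 mm in diameter, 50 mm wide, clamped on the spindle. Origin: its centre, on the spindle axis 140 mm above the bench, midway between the uprights; its y axis is the spindle. Once the pin is out it turns freely with the disc, swings like a pendulum, heavy side going down, and comes to rest about 2 to 5 s after it is freed.
- heavy_mark (a point): Centre of the tyre's cross-section at the yellow mark across the tyre, beside the brass valve: the wheel's heavy side, 83 mm from the spindle axis. At the start it is 45 to 145 degrees round from the bottom, on the stand's +x side; at rest after the swing it is at the bottom, 57 mm above the bench.
- spray_can: Bystander: upright yellow spray can, 56 mm in diameter, 150 mm tall, origin under its centre.
- screwdriver: Bystander: screwdriver with a red handle lying on the bench.
- battery_pack: Bystander: blue battery pack, 75 x 200 x 60 mm, origin under its centre.
- weight_tray: Bystander: red tray of small balance weights, 100 x 140 x 35 mm, origin under its centre.

How it is judged:
By the outcome, as a careful person would: the job done as asked, in the order asked, and still so for the second after the job is handed in, while the arm keeps its last pose, push and grip.
It also fails if it takes over 38 s, if anything falls off the work surface, if the arm or the gripper's body presses on something with over 40 N, if the wrist force passes 120 N, or if a joint passes its speed limit or range.

ROBOT

A 7-joint arm with a two-finger parallel gripper is mounted at the origin on the work surface. World frame = base frame: x ahead of the robot, y to its left, z up, the work surface at z = 0. Lengths are in mm, angles in rad, forces in N, time in s.
With the tool pointing down it reaches from about 400 to 875 mm from the base axis. Payload 4.4 kg.
Tool frame: the origin (TCP) lies midway between the tips of the shut fingers; the grasp point (between the pads) lies 19 mm behind it; z points along the fingers, y is the line along which they close (so a half turn about z gives the same grasp; the last joint's range is limited). The gripper opens to 85 mm and grips with 20 to 120 N. Pads are 22 mm wide; open, the fingers measure 114 mm over their backs; the gripper's body (76 mm by 85 mm) begins 54 mm behind the grasp point. The pads swing forward as they close: fully open they stand 13 mm farther back than shut.
Start: joints at [1.256, 0.628, 0.038, 1.517, -0.027, 0.996, -0.02], TCP at [160.085, -629.993, 203.813] pointing down, gripper open.
Joint ranges: [-3.06, 3.06], [-0.37, 2.12], [-1.25, 1.32], [0.18, 2.47], [-1.1, 4.24], [0.23, 1.98], [-2.94, 2.94]. Speed limits (rad/s): [2.57, 2.57, 3.14, 3.14, 3.14, 3.14, 3.14].

INTERFACE

Orientations are given as [roll, pitch, yaw] about the fixed x, y, z axes, in that order (R = Rz(yaw) Ry(pitch) Rx(roll)).
In Python, from cell import ctrl, get_image, get_calibration gives the robot as it stands.
- The arm moves only by the shell command python3 -m creep 'ROWS'. ROWS is JSON, a list of rows, each an object of numbers: "dx", "dy", "dz": the shift along the world's x, y, z normalised to -1 to 1, where 1 is 0.4 m; "rx", "ry", "rz": the turn, a rotation vector about the world's x, y, z normalised to -1 to 1, where 1 is 2 pi rad; "grip": the closure, from -1 (fully open) to 1 (shut). A call has exactly 5 rows; each row is the pose to reach, as a shift and turn from the pose commanded when the call began, turning the shorter way round; what a row does not reach only later rows make up. A row lasts 1/8 s, in which the tool goes at most 62.5 mm and 10.7 degrees, less where a joint would pass 70% of its speed; a pose out of reach is approached as far as the arm can. A call with a number of a shift or a turn outside -1 to 1 is refused whole. A call with a gripper value outside its range is refused whole. The fingers move at their own pace and stop on an object; the grip force is fixed at half the most. Time passes only in rows, so rows that repeat a pose let the fingers close, or fill a call up. It gives the time, the measured TCP pose, the force, the opening and the grip force at its end, in the units of the state.
- ctrl.read_state(): the state, without advancing time (a new reading comes with each control period).
- get_image(name): name is "scene" or "top" or "wrist"; returns the picture (400x640x3 uint8, red, green, blue); there is no depth.
- get_calibration(name): a dict with "mtx" (3x3 intrinsics, pixels), "distortion" ([k1, k2, p1, p2, k3] as OpenCV has them; the pictures are not rectified), "world_from_camera" (4x4, takes a point from camera to world coordinates). Camera axes: x right, y down, z forward; pixel columns grow to the right and rows downward; lengths in mm; the calibration is good to about 2 mm. A picture is of the moment at which its call begins: read the wrist's pose just before it. get_calibration takes no time and is no camera call; for the wrist camera it gives the pose at the moment of the call.
- ctrl.finish_job(): hands the job in; it is judged then, once.
The state is a dict: "clock": time; "qpos": joint angles; "qd": joint speeds; "tau": joint torques, N m; "eef_pos": TCP position; "tool_rot": TCP orientation; "force": force on the tool from outside, world axes, zero at the start; "torque": the same for the moment, N m; "width": finger opening in mm; "gripper_force": force on a finger pad.
Only numpy, scipy, OpenCV 4.12 (cv2) and the standard library are available. Lean on these libraries where they do the work, as an engineer would, in place of code of your own. Each camera call takes 0.05 s, during which the arm holds its last target. There are 200 camera calls.

## Working session

There is one attempt and no reset: what is moved stays moved. The work goes in short steps, Python scripts to look and compute and a shell command to move; the robot and the scene stay as the last step left them, time stands still between calls to the robot, and variables do not carry over. Pictures are saved under pics/ and viewed, at most 10 in all, crops included, and the job is handed in when it is done.

```bash
mkdir -p pics; ls
python3 - <<'E'
from cell import ctrl,get_image,get_calibration
import cv2,numpy as np
s=ctrl.read_state();print(s)
for n in("scene","top"):
    im=get_image(n);cv2.imwrite(f"pics/{n}0.png",im[:,:,::-1]);c=get_calibration(n);print(n,c)
E
```

```text
pics
{'clock': 0.0, 'qpos': array([ 1.256198  ,  0.62933795,  0.03842248,  1.51836205, -0.02699195,
        0.99626375, -0.02000497]), 'qd': array([-2.00602467e-03, -1.81102020e-03, -1.57537512e-04,  3.62170980e-05,
        1.26351896e-03, -2.07682133e-04, -8.30267294e-06]), 'tau': array([ 4.69929109e-04, -5.63398576e+01,  1.22669064e+00, -1.93443096e+01,
        1.11349707e-02,  1.07068048e-02,  1.25621216e-05]), 'eef_pos': array([ 159.92979958, -629.33657601,  202.89596116]), 'tool_rot': array([-3.13973908e+00,  1.90382424e-05,  2.48813643e-01]), 'force': array([ 0.17692995,  0.24007125, -0.10024235]), 'torque': array([ 0.02050401,  0.01560718, -0.02547457]), 'gripper_force': 0.0, 'width': 85.6195967444564}
scene {'mtx': array([[399.74479876,   0.        , 316.68861518],
       [  0.        , 399.74479876, 194.4346647 ],
       [  0.        ,   0.        ,   1.        ]]), 'distortion': array([-0.09504463,  0.        ,  0.        ,  0.        ,  0.        ]), 'world_from_camera': array([[ 8.13181114e-01,  3.69318246e-01, -4.49822752e-01,
         1.01344273e+03],
       [ 5.8193505
[... 156 characters left out ...]
   [ 0.00000000e+00,  0.00000000e+00,  0.00000000e+00,
         1.00000000e+00]])}
top {'mtx': array([[458.77209672,   0.        , 319.6611936 ],
       [  0.        , 458.77209672, 189.74728877],
       [  0.        ,   0.        ,   1.        ]]), 'distortion': array([-0.08575284,  0.        ,  0.        ,  0.        ,  0.        ]), 'world_from_camera': array([[-2.34695854e-02, -9.92719991e-01,  1.18136351e-01,
         4.38293192e+02],
       [-9.99659923e-01,  2.46472751e-02,  8.51760504e-03,
         1.04199758e+02],
       [-1.13673359e-02, -1.17896271e-01, -9.92960852e-01,
         1.44635882e+03],
       [ 0.00000000e+00,  0.00000000e+00,  0.00000000e+00,
         1.00000000e+00]])}
```

View pics/scene0.png

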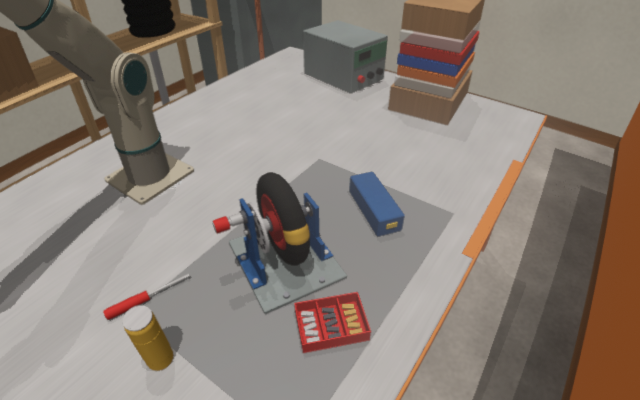

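View pics/top0.png

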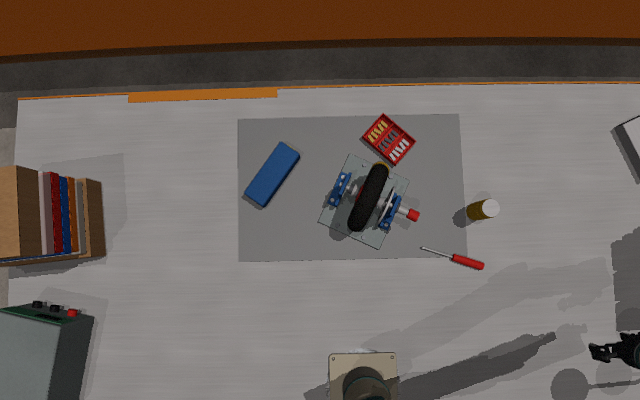

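The scene view shows the stand at about (285,240) with the red knob at (222,224). In the top view the knob is at (413,215). I'll enlarge both.

Run:
```python
import cv2,numpy as np
a=cv2.imread("pics/scene0.png")[160:310,200:350]; b=cv2.imread("pics/top0.png")[140:260,310:430]
a=cv2.resize(a,(400,400),interpolation=cv2.INTER_CUBIC);b=cv2.resize(b,(400,400),interpolation=cv2.INTER_CUBIC)
cv2.imwrite("pics/m1.png",np.hstack([a,b]))
for n,(x0,x1,y0,y1) in dict(scene=(205,240,210,240),top=(400,425,203,228)).items():
    im=cv2.imread(f"pics/{n}0.png")[y0:y1,x0:x1].astype(int)
    m=(im[:,:,2]>110)&(im[:,:,1]<70)&(im[:,:,0]<70)
    y,x=np.nonzero(m);print(n,x.min()+x0,x.max()+x0,y.min()+y0,y.max()+y0,x.mean()+x0,y.mean()+y0,m.sum())
```

```text
scene 214 229 217 230 221.43478260869566 223.91304347826087 161
top 408 419 209 220 413.4835164835165 214.26373626373626 91
```

View pics/m1.png

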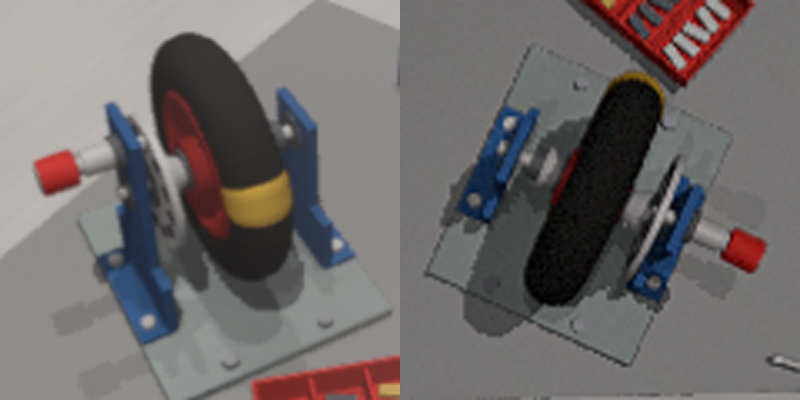

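The crop shows the knob centre near scene (221.4,224) and top (413.4,214.4). The yellow mark is on the stand's +x side, and the plate corners are clear.

```bash
cat > h.py <<'E'
import cv2,numpy as np
def ray(c,p):
    u=cv2.undistortPoints(np.array([[p]],float),c["mtx"],c["distortion"])[0,0]
    T=c["world_from_camera"];d=T[:3,:3]@np.array([u[0],u[1],1]);return T[:3,3],d/np.linalg.norm(d)
def plane(c,p,z):
    o,d=ray(c,p);return o+d*(z-o[2])/d[2]
def tri(rs):
    A=sum(np.eye(3)-np.outer(d,d) for o,d in rs);b=sum((np.eye(3)-np.outer(d,d))@o for o,d in rs)
    x=np.linalg.solve(A,b);return x,[np.linalg.norm(np.cross(x-o,d)) for o,d in rs]
def proj(c,P):
    T=np.linalg.inv(c["world_from_camera"]);r=cv2.Rodrigues(T[:3,:3])[0]
    return cv2.projectPoints(np.array(P,float).reshape(-1,3),r,T[:3,3],c["mtx"],c["distortion"])[0][:,0]
E
python3 - <<'E'
from h import *
from cell import get_calibration
from scipy.optimize import least_squares
s,t=get_calibration("scene"),get_calibration("top")
print("knob",tri([ray(s,(221.5,223.8)),ray(t,(413.5,214.4))]))
C=np.array([plane(t,p,12) for p in[(349.9,153.5),(409.9,179.6),(379.6,249.8),(317.5,221.9)]])
print(C.round(1),C.mean(0),np.linalg.norm(np.roll(C,-1,0)-C,axis=1))
S=np.array([plane(s,p,12) for p in[(346.3,276.3),(263.8,309.3),(230,241.4)]]);print(S.round(1))
# joint fit: stand x,y,yaw with corners & knob, both cameras
L=[[120,105,12],[120,-105,12],[-120,-105,12],[-120,105,12]]
def W(q,P):
    c,s_=np.cos(q[2]),np.sin(q[2]);P=np.array(P,float);return np.c_[q[0]+c*P[:,0]-s_*P[:,1],q[1]+s_*P[:,0]+c*P[:,1],P[:,2]]
K=[0,-132,184]
def f(q):
    return np.r_[(proj(t,W(q,L+[K]))-[(349.9,153.5),(409.9,179.6),(379.6,249.8),(317.5,221.9),(413.5,214.4)]).ravel(),
     (proj(s,W(q,[L[0],L[1],L[2],K]))-[(346.3,276.3),(263.8,309.3),(230,241.4),(221.5,223.8)]).ravel()]
for y in(-.4,.4):
    r=least_squares(f,[C[:,0].mean(),C[:,1].mean(),y]);print(r.x,r.cost,r.fun.round(1),W(r.x,[K]))
E
```

```text
knob (array([ 514.25149472, -139.84702333,  189.5584832 ]), [np.float64(1.496393046045904), np.float64(1.4963930460458053)])
[[ 722.6   17.7   12. ]
 [ 634.2 -169.4   12. ]
 [ 416.6  -65.2   12. ]
 [ 508.   125.6   12. ]] [570.32706569 -22.80945305  12.        ] [206.90562199 241.23018268 211.53311286 240.20721062]
[[ 724.    17.    12. ]
 [ 626.7 -161.9   12. ]
 [ 423.1  -59.8   12. ]]
[ 5.70574030e+02 -2.02702831e+01 -4.61170379e-01] 12.169693555110328 [-0.9 -0.7 -0.5  0.9 -1.4  0.1 -0.5 -0.6 -1.3  0.7  1.  -0.8 -0.2  2.9
 -2.2 -0.9 -0.6  1.2] [[ 511.83448856 -138.48054618  184.        ]]
[ 5.70574030e+02 -2.02702834e+01 -4.61170378e-01] 12.169693555110344 [-0.9 -0.7 -0.5  0.9 -1.4  0.1 -0.5 -0.6 -1.3  0.7  1.  -0.8 -0.2  2.9
 -2.2 -0.9 -0.6  1.2] [[ 511.83448875 -138.48054663  184.        ]]
```

Knob is at about (513,-139,186) and the stand yaw is -0.46. Next I move above it.

```bash
python3 -m creep '[{"dx":0.05,"dy":0.07,"dz":0.08,"rz":0.013,"grip":-1},{"dx":0.14,"dy":0.19,"dz":0.16,"rz":0.03,"grip":-1},{"dx":0.24,"dy":0.33,"dz":0.2,"rz":0.045,"grip":-1},{"dx":0.33,"dy":0.46,"dz":0.22,"rz":0.06,"grip":-1},{"dx":0.42,"dy":0.58,"dz":0.22,"rz":0.07,"grip":-1}]'
```

```text
$[0]: bad value
```

```bash
python3 -m creep '[{"dx":0.05,"dy":0.07,"dz":0.08,"rx":0,"ry":0,"rz":0.013,"grip":-1},{"dx":0.14,"dy":0.19,"dz":0.16,"rx":0,"ry":0,"rz":0.03,"grip":-1},{"dx":0.24,"dy":0.33,"dz":0.2,"rx":0,"ry":0,"rz":0.045,"grip":-1},{"dx":0.33,"dy":0.46,"dz":0.22,"rx":0,"ry":0,"rz":0.06,"grip":-1},{"dx":0.42,"dy":0.58,"dz":0.22,"rx":0,"ry":0,"rz":0.07,"grip":-1}]'
```

```text
clock: 0.72
eef_pos: [322.0, -406.1, 292.1]
tool_rot: [3.14, -0.0, 0.691]
force: [1.0, -0.6, 0.5]
width: 85.4
gripper_force: 0.0
```

```bash
python3 -m creep '[{"dx":0.09,"dy":0.126,"dz":0,"rx":0,"ry":0,"rz":0.015,"grip":-1},{"dx":0.18,"dy":0.252,"dz":0,"rx":0,"ry":0,"rz":0.03,"grip":-1},{"dx":0.27,"dy":0.378,"dz":0,"rx":0,"ry":0,"rz":0.045,"grip":-1},{"dx":0.34,"dy":0.47,"dz":0,"rx":0,"ry":0,"rz":0.06,"grip":-1},{"dx":0.38,"dy":0.53,"dz":0,"rx":0,"ry":0,"rz":0.067,"grip":-1}]'
python3 - <<'E'
from cell import *
from h import *
import json
c=get_calibration("wrist");im=get_image("wrist");s=ctrl.read_state();print(s["eef_pos"],s["qd"].round(3),s["qpos"].round(2))
cv2.imwrite("pics/w1.png",im[:,:,::-1]);np.savez("w1.npz",**c);print(proj(c,[513,-139,186]))
E
```

```text
clock: 1.35
eef_pos: [474.1, -192.9, 291.3]
tool_rot: [-3.141, -0.001, 1.115]
force: [-0.2, -0.8, -0.1]
width: 85.3
gripper_force: 0.0
[ 476.16313521 -189.31347199  291.34354599] [ 0.032 -0.011  0.02   0.015 -0.013 -0.002  0.028] [ 0.55  0.35 -0.3   1.77  0.11  1.04 -0.25]
[[328.11232765 108.82697972]]
```

View pics/w1.png

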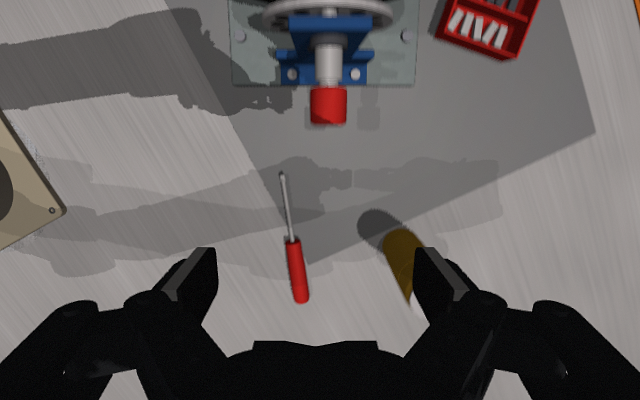

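The wrist view shows the knob at x 311–347, y 88–124, so its centre is about (329,106), and it is square to the fingers. The spray can is at (405,265), off the path.

Run:
```python
from cell import *
from h import *
w=np.load("w1.npz");s,t=get_calibration("scene"),get_calibration("top")
R=[ray(s,(221.5,223.8)),ray(t,(413.5,214.4)),ray(w,(329,105.5))]
print(tri(R),tri(R[::2]),tri(R[1:]),[plane(w,(329,105.5),z) for z in(184,190)])
# stand axis from sleeve/knob direction in wrist pic: knob sides & upright top edge
a=plane(w,(290,24.5),210);b=plane(w,(367,24.5),210);print(a,b,np.arctan2(*(b-a)[1::-1]))
print(ctrl.read_state()["eef_pos"])
```

```text
(array([ 514.26501195, -138.78597531,  189.36367718]), [np.float64(0.7776830618821392), np.float64(2.422602498451283), np.float64(1.910829192806819)]) (array([ 514.36123674, -137.40125684,  188.04910108]), [np.float64(0.5753647854764679), np.float64(0.5753647854763784)]) (array([ 512.88691082, -136.72214699,  211.02107957]), [np.float64(0.8893997987167083), np.float64(0.8893997987165313)]) [array([ 514.85192331, -136.9823263 ,  184.        ]), array([ 514.61209603, -136.90341516,  190.        ])]
[513.12787445 -74.77340533 210.        ] [561.62235365 -98.3944625  210.        ] -0.4532643929037735
[ 476.16313521 -189.31347199  291.34354599]
```

```bash
python3 -m creep '[{"dx":0.05,"dy":0.07,"dz":-0.05,"rx":0,"ry":0,"rz":0,"grip":-1},{"dx":0.085,"dy":0.12,"dz":-0.11,"rx":0,"ry":0,"rz":0,"grip":-1},{"dx":0.085,"dy":0.12,"dz":-0.2,"rx":0,"ry":0,"rz":0,"grip":-1},{"dx":0.085,"dy":0.12,"dz":-0.27,"rx":0,"ry":0,"rz":0,"grip":-1},{"dx":0.085,"dy":0.12,"dz":-0.32,"rx":0,"ry":0,"rz":0,"grip":-1}]'
python3 - <<'E'
from cell import *
from h import *
c=get_calibration("wrist");w=get_image("wrist");s=get_image("scene");print(ctrl.read_state()["eef_pos"])
a=cv2.resize(w,(480,300));b=cv2.resize(s[160:310,190:340],(300,300),interpolation=cv2.INTER_CUBIC)
cv2.imwrite("pics/w2.png",np.hstack([a,b])[:,:,::-1]);np.savez("w2.npz",**c);print(proj(c,[[514,-138,186],[514,-138,190]])*.75)
E
```

```text
clock: 2.02
eef_pos: [505.9, -147.7, 161.8]
tool_rot: [-3.139, 0.001, 1.109]
force: [-0.3, 0.0, 0.2]
width: 85.4
gripper_force: 0.0
[ 504.83693151 -147.47763756  161.23829772]
[[240.05600547 170.33723956]
 [240.14471903 172.64474883]]
```

View pics/w2.png

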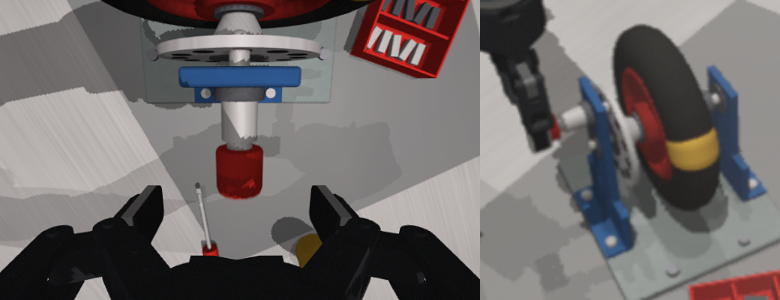

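The wrist view shows the knob centred at about (239,171) in the montage, matching the predicted point. The tool is about 13 mm short of it, so I correct that.

```bash
python3 -m creep '[{"dx":0.011,"dy":0.012,"dz":0.007,"rx":0,"ry":0,"rz":0,"grip":-1},{"dx":0.022,"dy":0.024,"dz":0.007,"rx":0,"ry":0,"rz":0,"grip":-1},{"dx":0.022,"dy":0.024,"dz":0.007,"rx":0,"ry":0,"rz":0,"grip":-1},{"dx":0.022,"dy":0.024,"dz":0.007,"rx":0,"ry":0,"rz":0,"grip":-1},{"dx":0.022,"dy":0.024,"dz":0.007,"rx":0,"ry":0,"rz":0,"grip":-1}]'
```

```text
clock: 2.75
eef_pos: [515.6, -138.3, 166.4]
tool_rot: [3.141, 0.0, 1.109]
force: [-0.1, 0.2, -1.0]
width: 85.4
gripper_force: 0.0
```

```bash
python3 -m creep '[{"dx":-0.002,"dy":0.001,"dz":0,"rx":0,"ry":0,"rz":0,"grip":1},{"dx":-0.002,"dy":0.001,"dz":0,"rx":0,"ry":0,"rz":0,"grip":1},{"dx":-0.002,"dy":0.001,"dz":0,"rx":0,"ry":0,"rz":0,"grip":1},{"dx":-0.002,"dy":0.001,"dz":0,"rx":0,"ry":0,"rz":0,"grip":1},{"dx":-0.002,"dy":0.001,"dz":0,"rx":0,"ry":0,"rz":0,"grip":1}]'
```

```text
clock: 3.38
eef_pos: [515.6, -137.7, 170.7]
tool_rot: [3.139, 0.001, 1.109]
force: [-9.6, 2.2, 31.4]
width: 0.2
gripper_force: 16.3
```

Run:
```python
from cell import *
from h import *
c=get_calibration("wrist");w=get_image("wrist");s=get_image("scene");st=ctrl.read_state();print(st["eef_pos"],st["width"],st["force"],st["gripper_force"])
a=cv2.resize(w,(480,300));b=cv2.resize(s[160:280,190:310],(300,300),interpolation=cv2.INTER_CUBIC)
cv2.imwrite("pics/w3.png",np.hstack([a,b])[:,:,::-1]);print(proj(c,[[514,-138,186],st["eef_pos"]])*.75)
```

```text
[ 515.59568952 -137.65497271  170.64485229] 0.22943126802310518 [-8.86244458  1.3066913  33.11147561] 17.209407761693
[[233.66813254 184.15777944]
 [235.53302955 174.38560459]]
```

View pics/w3.png

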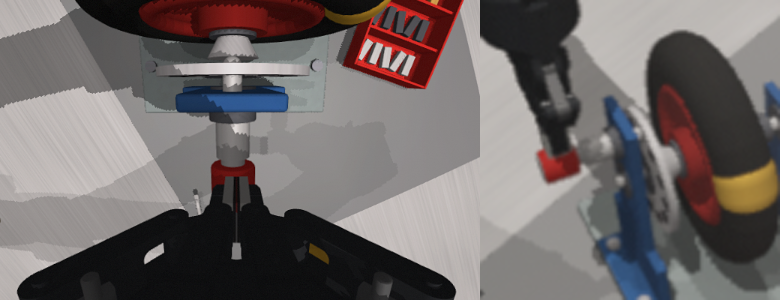

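The fingers shut on top of the knob: their tips rest on it and nothing is gripped. I compare the heights again, including the close wrist view.

Run:
```python
from cell import *
from h import *
w=np.load("w1.npz");v=np.load("w2.npz");s,t=get_calibration("scene"),get_calibration("top")
print(tri([ray(w,(329,105.5)),ray(v,(319.3,228.7))]))
print("w2 cam",v["world_from_camera"][:3,3],"f",v["mtx"][0,0])
print(proj(s,[[515.6,-137.7,170.6],[515.6,-137.7,199],[514,-138,186]]))
# depth from knob width in px (30mm): w1 36.5px, w2 63px, 
f=w["mtx"][0,0];T=get_calibration("wrist")["world_from_camera"]
for c,p in((w,36.5),(v,62.5)):print(c["world_from_camera"][2,3]-f*30/p)
for c in(w,v):print(c["world_from_camera"].round(3).tolist())
st=ctrl.read_state();print(T.round(2)[:3,3],st["eef_pos"])
```

```text
(array([ 514.36827799, -136.77416126,  191.4491371 ]), [np.float64(0.2159187850007688), np.float64(0.21591878500087655)])
w2 cam [536.29291242 -88.12393156 331.43411276] f 329.2205525584892
[[223.48466165 230.11818635]
 [221.21252049 220.17075958]
 [221.60885254 224.5466327 ]]
190.3707725702497
173.4082475328011
[[0.898, -0.424, -0.115, 503.781], [-0.44, -0.866, -0.236, -133.34], [0.0, 0.263, -0.965, 460.963], [0.0, 0.0, 0.0, 1.0]]
[[0.896, -0.428, -0.119, 536.293], [-0.445, -0.864, -0.236, -88.124], [-0.002, 0.264, -0.964, 331.434], [0.0, 0.0, 0.0, 1.0]]
[545.14 -77.74 340.26] [ 515.59568952 -137.65497271  170.64485229]
```

Run:
```python
from cell import *
from h import *
w=get_image("wrist");s=get_image("scene")
a=cv2.resize(w[190:340,250:400],(400,400),interpolation=cv2.INTER_CUBIC);b=cv2.resize(s[180:250,190:260],(400,400),interpolation=cv2.INTER_CUBIC)
m=np.hstack([a,b]);m=(255*(m/255.)**.5).astype(np.uint8)
cv2.imwrite("pics/w4.png",m[:,:,::-1])
```

```text
(no output)
```

View pics/w4.png

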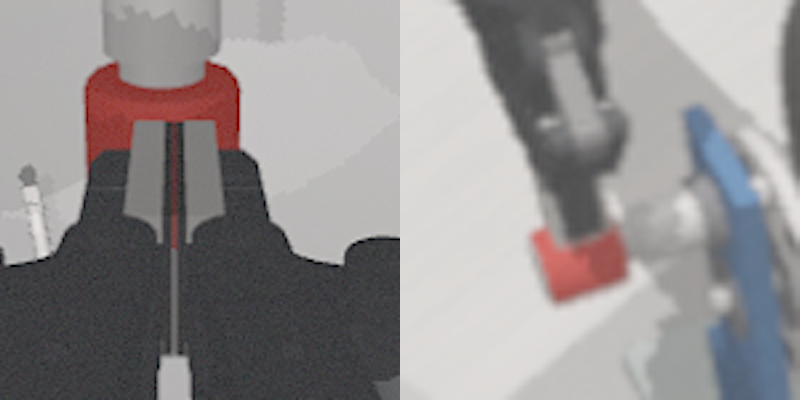

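Run:
```python
from h import *
v=np.load("w2.npz");T=v["world_from_camera"]
e=np.array([504.8,-147.5,161.2]);yaw=1.109
ty=np.array([np.sin(yaw),-np.cos(yaw),0]);sy=np.array([np.cos(yaw),np.sin(yaw),0]) # tool y ; stand +y
for up in(0,13,30,40,45):
  print(up,[(proj(v,e+np.array([0,0,up])+k*42.7*ty+m*11*sy)*.75).round(0).tolist() for k in(1,-1) for m in(1,-1)])
```

```text
0 [[[293.0, 160.0]], [[291.0, 188.0]], [[175.0, 160.0]], [[177.0, 188.0]]]
13 [[[297.0, 166.0]], [[295.0, 196.0]], [[171.0, 166.0]], [[173.0, 196.0]]]
30 [[[304.0, 176.0]], [[301.0, 208.0]], [[164.0, 176.0]], [[167.0, 208.0]]]
40 [[[308.0, 182.0]], [[305.0, 216.0]], [[159.0, 182.0]], [[162.0, 216.0]]]
45 [[[311.0, 186.0]], [[307.0, 221.0]], [[156.0, 186.0]], [[160.0, 221.0]]]
```

Run:
```python
import cv2,numpy as np
m=cv2.imread("pics/w2.png")[150:300,90:390];m=cv2.resize(m,(800,400),interpolation=cv2.INTER_CUBIC)
cv2.imwrite("pics/w5.png",(255*(m/255.)**.5).astype(np.uint8))
```

```text
(no output)
```

View pics/w5.png

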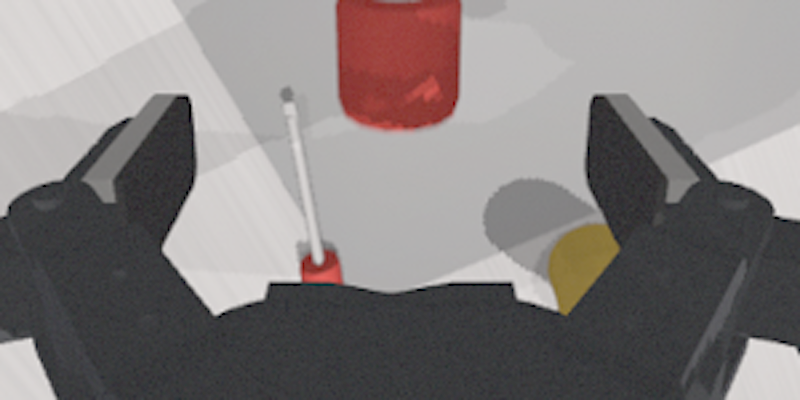

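The enlarged view shows the open pad tips at montage (161,186) and (312,186). That puts the tips about 43 mm behind the reported TCP, where 13 mm was expected, so the real fingers end about 29 mm short of it. I lift, open, then go lower.

```bash
python3 -m creep '[{"dx":0,"dy":0,"dz":0.07,"rx":0,"ry":0,"rz":0,"grip":1},{"dx":0,"dy":0,"dz":0.1,"rx":0,"ry":0,"rz":0,"grip":-1},{"dx":0,"dy":0,"dz":0.1,"rx":0,"ry":0,"rz":0,"grip":-1},{"dx":0,"dy":0,"dz":0.1,"rx":0,"ry":0,"rz":0,"grip":-1},{"dx":0,"dy":0,"dz":0.1,"rx":0,"ry":0,"rz":0,"grip":-1}]'
```

```text
clock: 4.2
eef_pos: [514.3, -137.6, 205.3]
tool_rot: [-3.14, 0.0, 1.11]
force: [-0.2, 0.7, -0.7]
width: 72.3
gripper_force: 0.0
```

```bash
python3 -m creep '[{"dx":0,"dy":0,"dz":0,"rx":0,"ry":0,"rz":0,"grip":-1},{"dx":0,"dy":0,"dz":-0.08,"rx":0,"ry":0,"rz":0,"grip":-1},{"dx":0,"dy":0,"dz":-0.15,"rx":0,"ry":0,"rz":0,"grip":-1},{"dx":0,"dy":0,"dz":-0.182,"rx":0,"ry":0,"rz":0,"grip":-1},{"dx":0,"dy":0,"dz":-0.182,"rx":0,"ry":0,"rz":0,"grip":-1}]'
python3 - <<'E'
from cell import *
from h import *
w=get_image("wrist");s=get_image("scene");st=ctrl.read_state();print(st["eef_pos"],st["force"])
a=cv2.resize(w,(480,300));b=cv2.resize(s[160:260,190:290],(300,300),interpolation=cv2.INTER_CUBIC)
m=np.hstack([a,b]);m=(255*(m/255.)**.6).astype(np.uint8)
cv2.imwrite("pics/w6.png",m[:,:,::-1])
E
```

```text
clock: 4.82
eef_pos: [514.5, -137.5, 132.8]
tool_rot: [-3.14, 0.0, 1.11]
force: [-0.2, -0.1, 0.1]
width: 85.3
gripper_force: 0.0
[ 515.6839181  -137.70864209  134.15362421] [-0.20334451  0.00051131 -0.22819352]
```

View pics/w6.png

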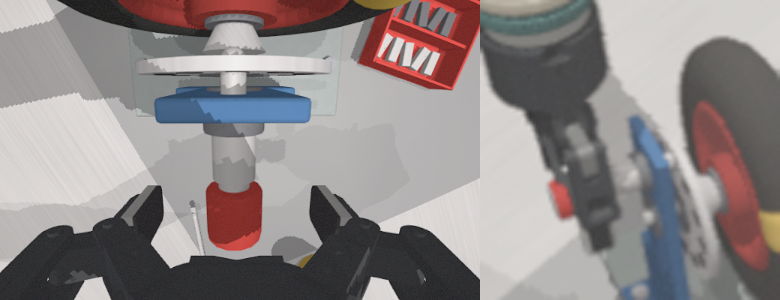

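The fingers now straddle the knob: pads at (161,187) and (312,187), knob centred at (235,215). I close on it.

```bash
python3 -m creep '[{"dx":0,"dy":0,"dz":0,"rx":0,"ry":0,"rz":0,"grip":1},{"dx":0,"dy":0,"dz":0,"rx":0,"ry":0,"rz":0,"grip":1},{"dx":0,"dy":0,"dz":0,"rx":0,"ry":0,"rz":0,"grip":1},{"dx":0,"dy":0,"dz":0,"rx":0,"ry":0,"rz":0,"grip":1},{"dx":0,"dy":0,"dz":0,"rx":0,"ry":0,"rz":0,"grip":1}]'
```

```text
clock: 5.55
eef_pos: [513.4, -137.0, 134.0]
tool_rot: [-3.139, 0.001, 1.109]
force: [-3.2, 1.4, 8.0]
width: 28.0
gripper_force: 58.5
```

```bash
python3 -m creep '[{"dx":-0.004,"dy":-0.0085,"dz":0,"rx":0,"ry":0,"rz":0,"grip":1},{"dx":-0.0085,"dy":-0.017,"dz":0,"rx":0,"ry":0,"rz":0,"grip":1},{"dx":-0.0125,"dy":-0.0255,"dz":0,"rx":0,"ry":0,"rz":0,"grip":1},{"dx":-0.017,"dy":-0.034,"dz":0,"rx":0,"ry":0,"rz":0,"grip":1},{"dx":-0.021,"dy":-0.0425,"dz":0,"rx":0,"ry":0,"rz":0,"grip":1}]'
python3 -c "
from cell import ctrl
import numpy as np
s=ctrl.read_state();d=np.array([-.443,-.896,0]);print((s['eef_pos']-[513.8,-137.1,134])@d,s['force']@d,s['force'])"
```

```text
clock: 6.18
eef_pos: [508.3, -147.8, 134.1]
tool_rot: [-3.14, -0.008, 1.113]
force: [1.6, 15.7, 3.7]
width: 28.6
gripper_force: 58.7
12.047659224348886 -14.802045579128443 [ 1.60868922 15.7247726   3.70808015]
```

```bash
python3 -m creep '[{"dx":0,"dy":0,"dz":0,"rx":0,"ry":0,"rz":0,"grip":1},{"dx":0,"dy":0,"dz":0,"rx":0,"ry":0,"rz":0,"grip":1},{"dx":-0.002,"dy":-0.0045,"dz":0,"rx":0,"ry":0,"rz":0,"grip":1},{"dx":-0.002,"dy":-0.0045,"dz":0,"rx":0,"ry":0,"rz":0,"grip":1},{"dx":-0.002,"dy":-0.0045,"dz":0,"rx":0,"ry":0,"rz":0,"grip":1}]'
python3 -c "
from cell import ctrl
import numpy as np
s=ctrl.read_state();d=np.array([-.443,-.896,0]);print((s['eef_pos']-[513.8,-137.1,134])@d,s['force']@d,s['force'])"
```

```text
clock: 6.8
eef_pos: [507.8, -148.8, 134.1]
tool_rot: [-3.14, -0.009, 1.114]
force: [2.2, 15.4, 3.7]
width: 28.8
gripper_force: 58.7
13.152144902599295 -14.75587592511399 [ 2.19156766 15.38505743  3.72889381]
```

```bash
python3 -m creep '[{"dx":-0.003,"dy":-0.006,"dz":0,"rx":0,"ry":0,"rz":0,"grip":1},{"dx":-0.006,"dy":-0.012,"dz":0,"rx":0,"ry":0,"rz":0,"grip":1},{"dx":-0.009,"dy":-0.018,"dz":0,"rx":0,"ry":0,"rz":0,"grip":1},{"dx":-0.009,"dy":-0.018,"dz":0,"rx":0,"ry":0,"rz":0,"grip":1},{"dx":-0.009,"dy":-0.018,"dz":0,"rx":0,"ry":0,"rz":0,"grip":1}]'
python3 -c "
from cell import ctrl
import numpy as np
s=ctrl.read_state();d=np.array([-.443,-.896,0]);print((s['eef_pos']-[513.8,-137.1,134])@d,s['force']@d,s['force'])"
```

```text
clock: 7.42
eef_pos: [506.8, -151.0, 134.1]
tool_rot: [-3.142, -0.015, 1.117]
force: [7.4, 25.4, 0.4]
width: 28.6
gripper_force: 59.1
15.5820704180935 -25.97752404936964 [ 7.35884622 25.35441426  0.37419549]
```

```bash
python3 -m creep '[{"dx":-0.001,"dy":-0.002,"dz":0,"rx":0,"ry":0,"rz":0,"grip":1},{"dx":-0.003,"dy":-0.006,"dz":0,"rx":0,"ry":0,"rz":0,"grip":1},{"dx":-0.004,"dy":-0.008,"dz":0,"rx":0,"ry":0,"rz":0,"grip":1},{"dx":-0.004,"dy":-0.008,"dz":0,"rx":0,"ry":0,"rz":0,"grip":1},{"dx":-0.004,"dy":-0.008,"dz":0,"rx":0,"ry":0,"rz":0,"grip":1}]'
python3 - <<'E'
from cell import *
from h import *
s=ctrl.read_state();d=np.array([-.443,-.896,0]);print((s['eef_pos']-[513.8,-137.1,134])@d,s['force']@d,s['force'],s['width'])
for n in("scene","top"):
    a=cv2.imread(f"pics/{n}0.png");b=get_image(n)[:,:,::-1]
    x0,x1,y0,y1=(250,320,165,280) if n=="scene" else (345,392,150,240)
    for im in(a,b):
        m=im[y0:y1,x0:x1].astype(int);m=(m[:,:,2]>120)&(m[:,:,1]>85)&(m[:,:,0]<90);y,x=np.nonzero(m);print(n,m.sum(),x.mean()+x0 if m.any() else 0,y.mean()+y0 if m.any() else 0)
E
```

```text
clock: 8.05
eef_pos: [506.9, -150.9, 134.2]
tool_rot: [3.141, -0.02, 1.119]
force: [9.7, 31.2, -0.9]
width: 28.3
gripper_force: 59.2
15.404009968931236 -32.23749400475036 [ 9.65118051 31.20761277 -0.86998654] 28.336504967220954
scene 307 297.114006514658 235.26058631921825
scene 0 0 0
top 11 382.9090909090909 163.54545454545453
top 0 0 0
```

The plunger is on its stop: the force rises while the position holds, and the yellow mark has swung away. Now I hold until the wheel rests.

```bash
Z='ok'; 
python3 -m creep '[{"dx":0,"dy":0,"dz":0,"rx":0,"ry":0,"rz":0,"grip":1},{"dx":0,"dy":0,"dz":0,"rx":0,"ry":0,"rz":0,"grip":1},{"dx":0,"dy":0,"dz":0,"rx":0,"ry":0,"rz":0,"grip":1},{"dx":0,"dy":0,"dz":0,"rx":0,"ry":0,"rz":0,"grip":1},{"dx":0,"dy":0,"dz":0,"rx":0,"ry":0,"rz":0,"grip":1}]'
python3 -m creep '[{"dx":0,"dy":0,"dz":0,"rx":0,"ry":0,"rz":0,"grip":1},{"dx":0,"dy":0,"dz":0,"rx":0,"ry":0,"rz":0,"grip":1},{"dx":0,"dy":0,"dz":0,"rx":0,"ry":0,"rz":0,"grip":1},{"dx":0,"dy":0,"dz":0,"rx":0,"ry":0,"rz":0,"grip":1},{"dx":0,"dy":0,"dz":0,"rx":0,"ry":0,"rz":0,"grip":1}]'
python3 -m creep '[{"dx":0,"dy":0,"dz":0,"rx":0,"ry":0,"rz":0,"grip":1},{"dx":0,"dy":0,"dz":0,"rx":0,"ry":0,"rz":0,"grip":1},{"dx":0,"dy":0,"dz":0,"rx":0,"ry":0,"rz":0,"grip":1},{"dx":0,"dy":0,"dz":0,"rx":0,"ry":0,"rz":0,"grip":1},{"dx":0,"dy":0,"dz":0,"rx":0,"ry":0,"rz":0,"grip":1}]'
python3 -m creep '[{"dx":0,"dy":0,"dz":0,"rx":0,"ry":0,"rz":0,"grip":1},{"dx":0,"dy":0,"dz":0,"rx":0,"ry":0,"rz":0,"grip":1},{"dx":0,"dy":0,"dz":0,"rx":0,"ry":0,"rz":0,"grip":1},{"dx":0,"dy":0,"dz":0,"rx":0,"ry":0,"rz":0,"grip":1},{"dx":0,"dy":0,"dz":0,"rx":0,"ry":0,"rz":0,"grip":1}]'
python3 -m creep '[{"dx":0,"dy":0,"dz":0,"rx":0,"ry":0,"rz":0,"grip":1},{"dx":0,"dy":0,"dz":0,"rx":0,"ry":0,"rz":0,"grip":1},{"dx":0,"dy":0,"dz":0,"rx":0,"ry":0,"rz":0,"grip":1},{"dx":0,"dy":0,"dz":0,"rx":0,"ry":0,"rz":0,"grip":1},{"dx":0,"dy":0,"dz":0,"rx":0,"ry":0,"rz":0,"grip":1}]'
python3 -m creep '[{"dx":0,"dy":0,"dz":0,"rx":0,"ry":0,"rz":0,"grip":1},{"dx":0,"dy":0,"dz":0,"rx":0,"ry":0,"rz":0,"grip":1},{"dx":0,"dy":0,"dz":0,"rx":0,"ry":0,"rz":0,"grip":1},{"dx":0,"dy":0,"dz":0,"rx":0,"ry":0,"rz":0,"grip":1},{"dx":0,"dy":0,"dz":0,"rx":0,"ry":0,"rz":0,"grip":1}]'
python3 -m creep '[{"dx":0,"dy":0,"dz":0,"rx":0,"ry":0,"rz":0,"grip":1},{"dx":0,"dy":0,"dz":0,"rx":0,"ry":0,"rz":0,"grip":1},{"dx":0,"dy":0,"dz":0,"rx":0,"ry":0,"rz":0,"grip":1},{"dx":0,"dy":0,"dz":0,"rx":0,"ry":0,"rz":0,"grip":1},{"dx":0,"dy":0,"dz":0,"rx":0,"ry":0,"rz":0,"grip":1}]'
python3 - <<'E'
from cell import *
from h import *
c=get_calibration("wrist");w=get_image("wrist");s1=get_image("scene")
for i in range(8): s=get_image("scene")
print("motion",np.abs(s.astype(int)-s1).mean(), np.abs(s.astype(int)-s1).max())
a=cv2.resize(w[150:350,195:435],(480,400),interpolation=cv2.INTER_CUBIC);b=cv2.resize(s[160:300,200:312],(320,400),interpolation=cv2.INTER_CUBIC)
m=np.hstack([a,b]);cv2.imwrite("pics/w7.png",(255*(m/255.)**.6).astype(np.uint8)[:,:,::-1])
def W(q,P):
    k,z=np.cos(q[2]),np.sin(q[2]);return [q[0]+k*P[0]-z*P[1],q[1]+z*P[0]+k*P[1],P[2]]
q=(570.57,-20.27,-.459)
for y in(-117,-125,-133):print(y,((proj(c,W(q,(0,y,199)))-[195,150])*2).round())
st=ctrl.read_state();print(st["eef_pos"],st["force"],st["clock"],st["width"])
E
```

```text
clock: 8.78
eef_pos: [506.9, -150.9, 134.1]
tool_rot: [3.141, -0.02, 1.119]
force: [10.9, 31.7, -0.6]
width: 28.3
gripper_force: 59.2
clock: 9.4
eef_pos: [506.9, -150.9, 134.2]
tool_rot: [3.141, -0.02, 1.119]
force: [9.1, 32.5, -0.9]
width: 28.3
gripper_force: 59.2
clock: 10.02
eef_pos: [506.9, -150.9, 134.2]
tool_rot: [3.141, -0.02, 1.119]
force: [9.1, 30.9, 0.0]
width: 28.3
gripper_force: 59.2
clock: 10.65
eef_pos: [506.9, -150.9, 134.2]
tool_rot: [3.141, -0.02, 1.119]
force: [9.9, 31.4, -1.3]
width: 28.4
gripper_force: 59.2
clock: 11.28
eef_pos: [506.9, -150.9, 134.2]
tool_rot: [3.141, -0.02, 1.119]
force: [9.8, 31.3, -1.0]
width: 28.4
gripper_force: 59.2
clock: 11.9
eef_pos: [506.9, -150.9, 134.2]
tool_rot: [3.141, -0.02, 1.119]
force: [10.1, 32.0, -0.2]
width: 28.3
gripper_force: 59.2
clock: 12.52
eef_pos: [506.9, -150.9, 134.2]
tool_rot: [3.141, -0.02, 1.119]
force: [10.4, 31.2, -0.3]
width: 28.4
gripper_force: 59.2
motion 0.3026536458333333 13
-117 [[234. 141.]]
-125 [[234. 185.]]
-133 [[234. 228.]]
[ 506.92743279 -150.9265328   134.17238901] [ 9.69876602 30.83858613 -0.62100011] 13.025 28.294566312726655
```

View pics/w7.png

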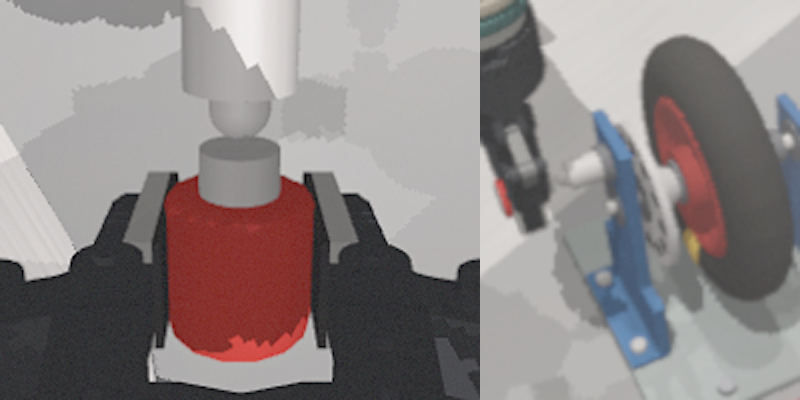

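The knob is pulled clear of its sleeve. Its face edge is at row ~228, which matches 16 mm of travel, and the wheel is still. The yellow shows at montage (692,243), so I check that against the bottom position.

Run:
```python
from cell import *
from h import *
q=(570.57,-20.27,-.459);k,z=np.cos(q[2]),np.sin(q[2])
c=get_calibration("scene");s=get_image("scene").astype(int)
for a in(-30,-15,-8,0,8,15,30):
    r=np.radians(a);o=[]
    for rad in(83,105):
        x,y,h=rad*np.sin(r),-22,140-rad*np.cos(r);o.append(proj(c,[q[0]+k*x-z*y,q[1]+z*x+k*y,h])[0].round(1).tolist())
    print(a,o)
m=(s[:,:,0]-s[:,:,2]>50)&(s[:,:,1]-s[:,:,2]>25);m[:, :255]=0;m[:,300:]=0;m[:225]=0;m[280:]=0
y,x=np.nonzero(m);print(m.sum(),x.min(),x.max(),y.min(),y.max(),x.mean(),y.mean())
```

```text
-30 [[267.7, 233.6], [266.6, 236.2]]
-15 [[271.3, 241.3], [271.1, 245.9]]
-8 [[273.0, 244.6], [273.2, 250.0]]
0 [[275.0, 248.1], [275.7, 254.3]]
8 [[277.0, 251.1], [278.2, 258.2]]
15 [[278.7, 253.4], [280.3, 261.1]]
30 [[282.0, 256.8], [284.6, 265.6]]
31 272 276 241 250 273.9032258064516 245.06451612903226
```

```bash
python3 -m creep '[{"dx":0,"dy":0,"dz":0,"rx":0,"ry":0,"rz":0,"grip":1},{"dx":0,"dy":0,"dz":0,"rx":0,"ry":0,"rz":0,"grip":1},{"dx":0,"dy":0,"dz":0,"rx":0,"ry":0,"rz":0,"grip":1},{"dx":0,"dy":0,"dz":0,"rx":0,"ry":0,"rz":0,"grip":1},{"dx":0,"dy":0,"dz":0,"rx":0,"ry":0,"rz":0,"grip":1}]'
python3 -m creep '[{"dx":0,"dy":0,"dz":0,"rx":0,"ry":0,"rz":0,"grip":1},{"dx":0,"dy":0,"dz":0,"rx":0,"ry":0,"rz":0,"grip":1},{"dx":0,"dy":0,"dz":0,"rx":0,"ry":0,"rz":0,"grip":1},{"dx":0,"dy":0,"dz":0,"rx":0,"ry":0,"rz":0,"grip":1},{"dx":0,"dy":0,"dz":0,"rx":0,"ry":0,"rz":0,"grip":1}]'
python3 - <<'E'
from cell import *
from h import *
for i in range(20):
    s=get_image("scene").astype(int)
    m=(s[:,:,0]-s[:,:,2]>50)&(s[:,:,1]-s[:,:,2]>25);m[:, :255]=0;m[:,300:]=0;m[:225]=0;m[280:]=0
    y,x=np.nonzero(m)
    if i%4==0:print(m.sum(),x.mean().round(2),y.mean().round(2))
st=ctrl.read_state();print(st["clock"],st["force"],st["width"])
E
```

```text
clock: 13.7
eef_pos: [506.9, -150.9, 134.2]
tool_rot: [3.141, -0.02, 1.119]
force: [9.3, 31.4, -1.9]
width: 28.7
gripper_force: 59.2
clock: 14.32
eef_pos: [506.9, -150.9, 134.2]
tool_rot: [3.141, -0.02, 1.119]
force: [9.4, 30.9, -0.7]
width: 28.3
gripper_force: 59.2
31 273.9 245.06
31 273.9 245.06
31 273.9 245.06
31 273.9 245.06
31 273.9 245.06
15.325 [ 9.88015175 31.62981133 -2.33239083] 28.455337419344573
```

The wheel is fully at rest with the mark at the bottom, and the plunger is on its stop.

```bash
python3 -c "
from cell import ctrl
print(ctrl.finish_job())"
```

```text
the job is handed in; nothing more can be done
None
```

I handed the job in at about 15 s of the 38 s: the plunger is held fully back on its stop, and the wheel is still with its yellow mark at the bottom (within about 5° by camera). My first grasp missed because the fingers end about 29 mm short of the reported TCP; they shut on top of the knob and pressed down with about 33 N before I corrected it.

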